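# Stamp the batch record with the self-inking stamp

### The arm

A 6-joint arm with a two-finger parallel gripper is mounted at the origin on the work surface; the furniture and walls round the work are solid. World frame = base frame: x ahead of the robot, y to its left, z up, the work surface at z = 0. Lengths are in m, angles in degrees, forces in N, time in s.
With the tool pointing down it reaches from about 0.4 to 0.825 m from the base axis. Payload 7 kg.
Tool frame: the origin (TCP) lies at the very end of the fingers, on their centre line; the grasp point (between the pads) lies 19 mm behind it (ctrl.grip_point_offset is the distance from the TCP to the grasp point, in m); x points along the fingers, z is the direction in which the jaws open and shut, and the axes are right-handed (so a half turn about x gives the same grasp; the last joint's range is limited). The gripper opens to 88 mm and grips with 3 to 60 N. Pads are 19 mm wide; open, the fingers measure 130 mm over their backs; the gripper's body (78 mm by 193 mm) begins 47 mm behind the grasp point.
Start: joints at [-52.305, 20.546, 0.682, 0, -70.136, -16.507], TCP at [0.244, -0.629, 0.227] pointing down, gripper open.
Joint ranges: [-176.03, 176.03], [-82.01, 121.73], [-58.28, 71.71], [-173.87, 95.51], [-174.79, -0.11], [-173.66, 173.66]. Speed limits (degrees/s): [136.94, 136.94, 172.46, 180, 180, 180].

### API

Orientations are given as [roll, pitch, yaw] about the fixed x, y, z axes, in that order (R = Rz(yaw) Ry(pitch) Rx(roll)).
In Python, from plant import get_obs, snapshot, calibration, close_job, ctrl gives the robot as it stands.
- The arm moves only by the tool move_arm, never from a script. Its argument "commands" is a list that holds one entry, the list of rows, each a list of 4 numbers: the shift along the tool's x, y, z in cm, then the turn about the tool's x in rad. In form: [[[dx, dy, dz, spin], ...]]. A call has 1 to 8 rows; each row shifts and turns the commanded pose from where the row before left it, along the tool's axes as they then stand; what a row does not reach is not made up. A row lasts 1/10 s, in which the tool goes at most 50 mm and 8.59 degrees, less where a joint would pass 70% of its speed; a pose out of reach is approached as far as the arm can. A call with a gripper value outside its range is refused whole. "jaw" is the finger opening in cm, from 0 to 8.76, set as the call begins (left out, the last holds). The fingers move at their own pace and stop on an object; the grip force is fixed at half the most. Time passes only in rows, so rows that do not move let the fingers close. It gives the time, the measured TCP pose, the force and the opening at its end, in the units of the state.
- get_obs(): the state, without advancing time (a new reading comes with each control period).
- snapshot(name): name is "scene" or "top"; returns (picture, depth): 400x640x3 uint8, red, green, blue; 400x640 float32, m along the optical axis (not along the pixel's ray), 0 where there is no reading.
- calibration(name): a dict with "mtx" (3x3 intrinsics, pixels), "T" (4x4, takes a point from camera to world coordinates). Camera axes: x right, y up, looking along -z (the intrinsics and any distortion apply to the point x, -y, -z); pixel columns grow to the right and rows downward; lengths in m; the calibration is good to about 2 mm. A picture is of the moment at which its call begins. calibration takes no time and is no camera call.
- close_job(): hands the job in, once; it reports no verdict.
The state is a dict: "clock": time; "joint_pos": joint angles; "qvel": joint speeds; "tau": joint torques, N m; "tool_pos": TCP position; "orientation": TCP orientation; "force": force on the tool from outside, world axes, zero at the start; "moment": the same for the moment, N m; "opening": finger opening in m.
Only numpy, scipy, OpenCV 4.12 (cv2) and the standard library are available. Lean on these libraries where they do the work, as an engineer would, in place of code of your own. Each camera call takes 0.05 s, during which the arm holds its last target. There are 200 camera calls.

### The job

Take the black self-inking stamp from the steel tray and set it square inside the empty printed box on the clipboard's form, right way up (its pale window on the side away from the board's clip). Push its spring head all the way down to the stop, let it rise again, then stand the stamp upright back in the tray. Stamp nothing else, and leave the wooden stamp standing where it is.

Things in the scene. Friction and masses are not known exactly. Their poses are not given: they have to be found in the camera images.
- stamp: the self-inking stamp: a grey open foot frame, 38 mm (its x) by 50 mm (its y), that carries a black head on a spring. 94 mm tall at rest. Origin at the centre of the foot's underside; z up; its front is -x. The printing plate inside turns over and meets the paper only when the head is fully down
- stamp_head (a joint): how far the head is pressed into the frame, m: 0 at rest (up), 0.024 at its stop. The spring takes 3 N at the start and about 10 N at the stop and pushes the head back up when let go
- head_top (a point): centre of the head's top face, 93 mm above the foot's underside at rest, 69 mm when pressed. The head is a rounded black block 34 mm (stamp x) by 48 mm (stamp y), its lower edge 44 mm above the foot's underside at rest; it can be gripped across its 34 mm and, held so, be used to lift the whole stamp and to press it. A pale window, 36 by 20 mm, is on its front (-x) face only
- stamp_front (a point): middle of the foot frame's front (window) side, 19 mm from the stamp's origin along its -x
- empty_box: the empty printed box on the form, a dark outline 54 mm (its x) by 66 mm (its y) inside, so that the stamp's foot fits in with 8 mm to spare all round. Origin at its centre on the paper, 5.5 mm above the table; x points to the board's clip, z up
- stamped_box: the other printed box beside it, same size, already filled with an earlier impression; centres 74 mm apart. Which of the two lies left varies
- clipboard: the clipboard, 220 mm (its x) by 160 mm (its y), 3 mm thick, with a 2.5 mm pad of white forms on it (paper 5.5 mm above the table), lying flat and fixed; origin at the centre of its underside; the steel clip, 11 mm high, is at its +x end
- tray: open sheet-steel tray, 141 mm (its x) by 180 mm (its y) outside, walls 26 mm high and 2 mm thick, floor top 2 mm above the table; fixed. Origin at the centre of its underside
- wooden_stamp: an old hand stamp of turned wood, standing in the same tray: block 20 by 46 mm, 70 mm tall in all; not used here. Origin at the centre of its underside. Which end of the tray it stands at varies

How it is judged:
By the outcome, as a careful person would: the job done as asked, in the order asked, and still so for the second after the job is handed in, with the robot touching nothing.
It also fails if it takes over 48 s, if anything falls off the work surface, if the arm or the gripper's body presses on something with over 40 N, if the wrist force passes 120 N, or if a joint passes its speed limit or range.

## Working session

There is one attempt and no reset: what is moved stays moved. The work goes in short steps, Python scripts to look and compute and a tool call to move; the robot and the scene stay as the last step left them, time stands still between calls to the robot, and variables do not carry over. Pictures are saved under pics/ and viewed, about 8 in all and at most 12, crops included, and the job is handed in when it is done.

Besides the shell and the picture viewer there is one more tool, called after "Request:" as a command line: name --argument value ..., lists and objects as JSON in quotes. move_arm: Moves the arm, as the interface text tells. Its arguments: {"type":"object","properties":{"commands":{"type":"array"},"jaw":{"type":"number"}},"required":["commands"]}

```bash
mkdir -p pics; ls; python3 - <<'E'
from plant import get_obs, snapshot, calibration, ctrl
import cv2,numpy as np
print(get_obs())
for n in("scene","top"):
    p,d=snapshot(n); cv2.imwrite(f"pics/{n}0.png",p[:,:,::-1]); np.save(f"pics/{n}0.npy",d)
    c=calibration(n); print(n,c)
E
```

```text
pics
{'clock': 0.0, 'joint_pos': array([-5.23063651e+01,  2.05903187e+01,  6.36949198e-01, -1.91614762e-02,
       -7.01385545e+01, -1.65063258e+01]), 'qvel': array([ 0.13795376,  0.01425817, -0.04645055, -0.06024272,  0.00210708,
       -0.00296201]), 'tau': array([-2.92844870e-04, -5.82713199e+01,  2.93042207e+01,  6.99670494e+00,
        6.88069253e-03, -2.07242474e-04]), 'tool_pos': array([ 0.24375112, -0.6289412 ,  0.22566245]), 'orientation': array([  5.42058166,  89.90632703, 116.60136627]), 'force': array([0.1575492 , 0.38057146, 0.17559857]), 'moment': array([-0.02018465, -0.01275668,  0.03039311]), 'opening': 0.08767968198208097}
scene {'mtx': array([[488.75205593,   0.        , 318.17335935],
       [  0.        , 488.75205593, 199.41136136],
       [  0.        ,   0.        ,   1.        ]]), 'T': array([[ 4.48240931e-01,  4.69431629e-01, -7.60732550e-01,
        -3.05430001e-01],
       [-8.93912721e-01,  2.35068443e-01, -3.81658059e-01,
        -4.77245185e-01],
       [-3.38148877e-04,  8.51103268e-01,  5.24998203e-01,
         6.14086869e-01],
       [ 0.00000000e+00,  0.00000000e+00,  0.00000000e+00,
         1.00000000e+00]])}
top {'mtx': array([[496.19609398,   0.        , 317.97658834],
       [  0.        , 496.19609398, 193.64372868],
       [  0.        ,   0.        ,   1.        ]]), 'T': array([[ 1.52301531e-02,  9.97515081e-01, -6.87873871e-02,
         3.60585371e-01],
       [-9.99883523e-01,  1.51258224e-02, -2.03733898e-03,
        -8.78468600e-02],
       [-9.91810558e-04,  6.88104039e-02,  9.97629262e-01,
         1.01780481e+00],
       [ 0.00000000e+00,  0.00000000e+00,  0.00000000e+00,
         1.00000000e+00]])}
```

View pics/scene0.png

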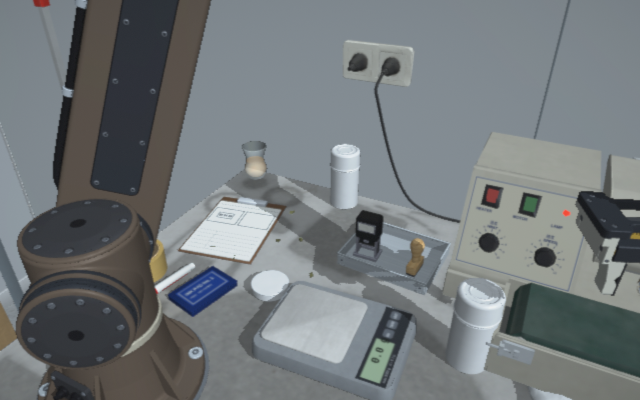

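View pics/top0.png

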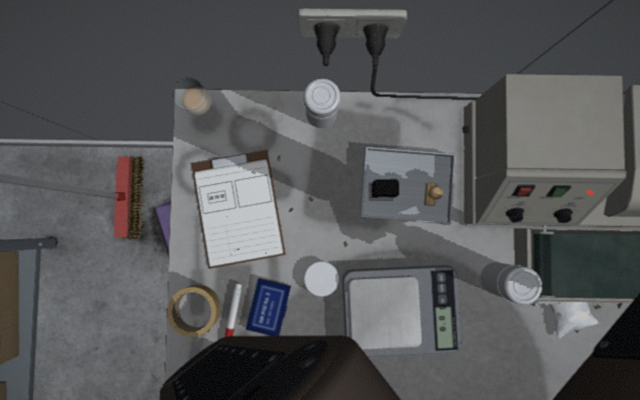

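The top view shows the clipboard with its clip at the far side, the filled box at about (217,196) and the empty box at (254,191). The stamp head is at (385,188) and the wooden stamp at (434,193). In the scene view the pale window faces the robot (-x). Next I measure them.

```bash
cat > h.py <<'E'
import cv2,numpy as np
from plant import calibration
def ray(name,uv,z):
    c=calibration(name);K=c["mtx"];T=c["T"];uv=np.atleast_2d(np.float64(uv))
    d=np.c_[(uv[:,0]-K[0,2])/K[0,0],-(uv[:,1]-K[1,2])/K[1,1],-np.ones(len(uv))]@T[:3,:3].T
    o=T[:3,3];return o+d*((z-o[2])/d[:,2])[:,None]
def cloud(name,dep):
    c=calibration(name);K=c["mtx"];T=c["T"];v,u=np.mgrid[:400,:640]
    P=np.stack([(u-K[0,2])/K[0,0]*dep,-(v-K[1,2])/K[1,1]*dep,-dep],-1)
    return P@T[:3,:3].T+T[:3,3]
def rect(P):
    (c,s,a)=cv2.minAreaRect(np.float32(P[:,:2]*1000)); return np.round(c,1),np.round(s,1),round(a,1)
E
python3 - <<'E'
from h import *
im=cv2.imread("pics/top0.png");d=np.load("pics/top0.npy");C=cloud("top",d)
def sub(x0,x1,y0,y1):
    m=np.zeros((400,640),bool);m[y0:y1,x0:x1]=1;return m
m=sub(362,410,165,215)&(C[...,2]>.08); print("head z",np.median(C[m][:,2]),rect(C[m]),m.sum())
g=cv2.cvtColor(im,cv2.COLOR_BGR2GRAY)
b=((g<60)&sub(362,410,165,215)).astype(np.uint8)
v,u=np.nonzero(b);print("dark",rect(ray("top",np.c_[u,v],.095)))
m=sub(415,450,170,215)&(C[...,2]>.03); print("wood z",C[m][:,2].max(),rect(C[m]))
m=sub(355,460,140,230)&(C[...,2]>.018)&(C[...,2]<.035); print("tray",np.median(C[m][:,2]),rect(C[m]))
big=cv2.resize(im[150:275,185:295],None,fx=4,fy=4,interpolation=cv2.INTER_CUBIC)
big2=cv2.resize(im[140:230,355:460],None,fx=4,fy=4,interpolation=cv2.INTER_CUBIC)
big2=cv2.copyMakeBorder(big2,0,500-360,0,0,cv2.BORDER_CONSTANT)
o=np.hstack([big,cv2.resize(big2,(350,417)) if 0 else big2[:, :355]])
cv2.imwrite("pics/z1.png",o)
# boxes
gb=cv2.resize(g,None,fx=4,fy=4,interpolation=cv2.INTER_CUBIC)
th=cv2.adaptiveThreshold(gb,255,cv2.ADAPTIVE_THRESH_MEAN_C,cv2.THRESH_BINARY,41,6)
n,l,s,ce=cv2.connectedComponentsWithStats(th)
for k in range(1,n):
    x,y,w,h,a=s[k]
    if 80<w<190 and 80<h<170 and 780<x<1140 and 600<y<900:
        v,u=np.nonzero(l==k);print("box",s[k]/4,rect(ray("top",np.c_[(u+.5)/4-.5,(v+.5)/4-.5],.0055)))
# paper edges
m=((g>110)&sub(185,295,150,275)).astype(np.uint8)
k=max(cv2.findContours(m,0,2)[0],key=cv2.contourArea)[:,0];print("paper",rect(ray("top",k,.0055)))
E
```

```text
head z 0.0930860292814838 (array([ 414.9, -158.1]), array([ 44.6, 172. ]), 23.2) 484
dark (array([ 436.7, -209. ]), array([33.7, 52.5]), 0.9)
wood z 1.0178048096400103 (array([ 404.7, -204.7]), array([ 25.3, 248.4]), 14.9)
tray 0.02554116273751128 (array([ 449.6, -265.1]), array([182.2, 143.1]), 86.4)
paper (array([398.6,  78.1]), array([213.5, 151.8]), 11.2)
```

View pics/z1.png

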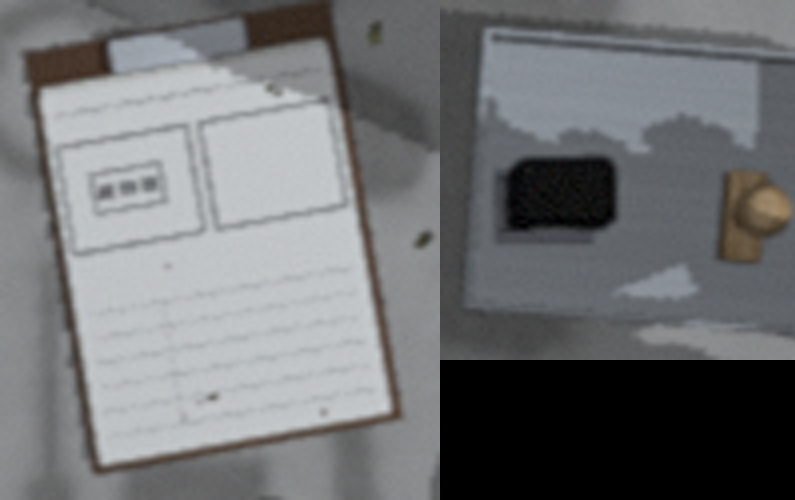

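The crop shows the empty box corners at about (200,122), (328,98), (346,207) and (216,230), at 4x zoom from origin (185,150). It is the right-hand box. The head rounds and hides most of the foot.

```bash
python3 - <<'E'
from h import *
im=cv2.imread("pics/top0.png");d=np.load("pics/top0.npy");C=cloud("top",d)
g=cv2.cvtColor(im,cv2.COLOR_BGR2GRAY)
m=np.zeros((400,640),bool);m[165:215,362:410]=1
for a,b in((.084,.1),(.088,.1)):
    q=m&(C[...,2]>a)&(C[...,2]<b);print("head",np.median(C[q][:,2]),rect(C[q]),q.sum())
    v,u=np.nonzero(q);print(rect(ray("top",np.c_[u,v],.093)))
m[:]=0;m[170:215,415:455]=1
q=m&(C[...,2]>.01)&(C[...,2]<.08);print("wood",C[q][:,2].max(),rect(C[q]))
z=np.array([[200,122],[328,98],[346,207],[216,230]],float)
gi=255-g
# refine each side: sample darkest px across each side, fit line
L=[]
from scipy.ndimage import map_coordinates as mc
c=(z+.5)/4-.5+[185,150]
for i in range(4):
    p,q=c[i],c[(i+1)%4];t=(q-p)/np.linalg.norm(q-p);n=np.array([-t[1],t[0]])
    pts=[]
    o=np.linspace(-1.8,1.8,37)
    for s in np.linspace(.12,.88,30):
        w=p+s*(q-p)+o[:,None]*n; val=mc(gi.astype(float),[w[:,1],w[:,0]],order=1); val=(val-np.percentile(val,40)).clip(0)
        if val.max()>8: pts.append(w.T@val/val.sum())
    vx=cv2.fitLine(np.float32(pts),cv2.DIST_HUBER,0,.01,.01).ravel();L.append(vx);print(len(pts))
K=[]
for i in range(4):
    a,b=L[i-1],L[i];s=np.linalg.solve(np.c_[a[:2],-b[:2]],b[2:]-a[2:]);K.append(a[2:]+s[0]*a[:2])
K=np.array(K);W=ray("top",K,.0055)[:,:2]*1000;print(K,W)
print("centre",W.mean(0),"sides",[np.linalg.norm(W[i]-W[i-3]) for i in range(4)],"ang",[np.degrees(np.arctan2(*(W[i]-W[i-3])[::-1])) for i in range(4)])
from plant import get_obs
from scipy.spatial.transform import Rotation as R
print(R.from_euler('xyz',get_obs()["orientation"],degrees=True).as_matrix().round(3))
E
```

```text
head 0.0931089753406924 (array([ 437.3, -212.7]), array([34. , 47.9]), 0.5) 455
(array([ 436.9, -212. ]), array([33.8, 47. ]), 0.9)
head 0.09327239614761018 (array([ 438.1, -212.4]), array([32.2, 47.4]), 0.7) 421
(array([ 437.8, -212.1]), array([31.9, 46.9]), 0.9)
wood 0.07315193275848808 (array([ 438.8, -327.5]), array([55.9, 89.9]), 86.0)
30
26
30
30
[[234.27538 180.18417]
 [267.83908 174.1403 ]
 [271.23132 200.91081]
 [238.79373 206.77696]] [[455.42720328  86.13873303]
 [468.91264323  17.6384949 ]
 [414.05564405   9.48839051]
 [401.06055847  75.45039628]]
centre [434.86401226  47.17900368] sides [np.float64(69.81503931600558), np.float64(55.45912514030901), np.float64(67.22989256788102), np.float64(55.40733354344655)] ang [np.float64(101.13722828362418), np.float64(8.450618834816519), np.float64(-78.85496177687097), np.float64(-168.8776502897778)]
[[-0.001 -0.932 -0.361]
 [ 0.001 -0.361  0.932]
 [-1.     0.     0.001]]
```

```bash
python3 - <<'E'
from h import *
P=[cloud(n,np.where((d:=np.load(f"pics/{n}0.npy"))>0,d,np.nan)).reshape(-1,3) for n in("top","scene")]
C=np.vstack(P);C=C[np.isfinite(C[:,0])]
xs=np.arange(.15,.75,.04);ys=np.arange(-.76,.24,.04)
print("max height cm; cols y:",(ys*100).round().astype(int))
for x in xs[::-1]:
    print(round(x,2),*["%3d"%(100*C[s][:,2].max()) if (s:=(abs(C[:,0]-x-.02)<.02)&(abs(C[:,1]-y-.02)<.02)).any() else "  ." for y in ys])
E
```

```text
max height cm; cols y: [-76 -72 -68 -64 -60 -56 -52 -48 -44 -40 -36 -32 -28 -24 -20 -16 -12  -8
  -4   0   4   8  12  16  20]
0.71   .   .   .   .   .   .   .   .   .   .   .   .   .   .   .   .   .   .   .   .   .   .   .   .   .
0.67   .   .   .   .   .   .   .   .   .   .   .   .   .   .   .   .   .   .   .   .   .   .   .   .   .
0.63   4  10  16  34  47  47  47  47  46  46  46  45  45  45  44  44  44  44  43  43  43  42  42  42  41
0.59   .   .  12  23  24  23  23  23  23  23   0   1   3  13  33  33  33  14   0   0   0   0   8   8   0
0.55   .   .   .  24  24  23  23  23  23  23   0   0   0   0  32  13  14  14   0   0   0   0   8   8   0
0.51   .   .   .  24  24  23  23  23  23  23   3   3   3   3   3   0   0   0   0   0   0   0   0   0   0
0.47   .   .   7  24  24  23  23  23  23  23   3   0   0   0   2   0   0   0   0   1   1   1   1   0   0
0.43   .   .  11  24  24  23  23  23  23  23   7   7   7   9   9   0   0   0   0   1   1   1   0   0   0
0.39   .   7  16  23  23  20  21  21  21  20   7   7   0   9   9   0   0   0   0   0   1   1   1   0   0
0.35   3   9  17  16  16  15  15  15  15  13   3   3   3   3   3   0   0   0   1   0   1   1   0   0   0
0.31   .   .  11  11  11  11  11   9   0   0  65  66   0   0   0   0   0   0   1   1   1   1   1   0   0
0.27   .   .  11  11  11  11  13  14  14   3   3  71  72   3   3  78  80  80   0   0   0   0   0   0   0
0.23   .   5  11  11  33  33  14  14  14   3   3   4  73   4   4   4   2  74  70   1   1   1   5   5   0
0.19   0   0   8   9  33  33   9  13   0   3   3   4   4   4   4   4   2   0  62  63  53   5   5   4   4
0.15   .   0   1   2  33  33   0   0   0   3   4   4   4   4   4   4  51  51   1   1  50  43   5   5   4
```

Request:
move_arm --commands '[[[-1.5,0,0,-0.149],[-1.5,0,0,-0.149],[-1.5,0,0,-0.149],[-1.5,0,0,-0.149],[-1.5,0,0,-0.149],[0,0,0,-0.149],[0,0,0,-0.149],[0,0,0,-0.149]]]' --jaw 8.7

```text
clock: 0.9
tool_pos: [0.2439, -0.6291, 0.3011]
orientation: [-72.7, 90.0, 107.1]
force: [-1.0, -0.1, -0.9]
opening: 0.0869
```

Request:
move_arm --commands '[[[0,-4.0,-1.2,0],[0,-4.3,-2.0,0],[0,-4.3,-2.0,0],[0,-4.3,-2.0,0],[0,-4.3,-2.0,0],[0,-4.3,-2.0,0],[0,-4.3,-2.0,0],[0,-4.3,-2.0,-0.015]]]'

```text
clock: 1.7
tool_pos: [0.3992, -0.2878, 0.3015]
orientation: [-107.0, 90.0, 73.4]
force: [1.0, 0.2, -0.0]
opening: 0.0869
```

Request:
move_arm --commands '[[[0,-4.0,-2.0,0],[0,-3.0,-1.5,0],[0,0,0,0]]]'

```text
clock: 2.0
tool_pos: [0.4348, -0.2166, 0.3014]
orientation: [-117.2, 90.0, 63.4]
force: [0.4, 0.3, 1.2]
opening: 0.0868
```

Request:
move_arm --commands '[[[4.0,-0.4,-0.25,0],[4.5,0,0,0],[4.5,0,0,0],[4.0,0,0,0],[3.0,0,0,0],[2.6,0,0,0],[2.0,0,0,0],[0,0,0,0]]]'

```text
clock: 2.8
tool_pos: [0.4336, -0.2157, 0.053]
orientation: [-7.5, 89.7, 172.8]
force: [-0.3, 0.4, 1.0]
opening: 0.0869
```

```bash
python3 - <<'E'
from plant import *
import cv2,numpy as np
p,d=snapshot("scene");print(get_obs()["tool_pos"],get_obs()["force"])
q,d=snapshot("top")
a=cv2.resize(p[170:320,300:480],None,fx=3,fy=3,interpolation=2)
cv2.imwrite("pics/g1.png",a[:,:,::-1])
E
```

```text
[ 0.43476631 -0.21587525  0.05458706] [-0.10269432 -0.21403839  0.14028095]
```

View pics/g1.png

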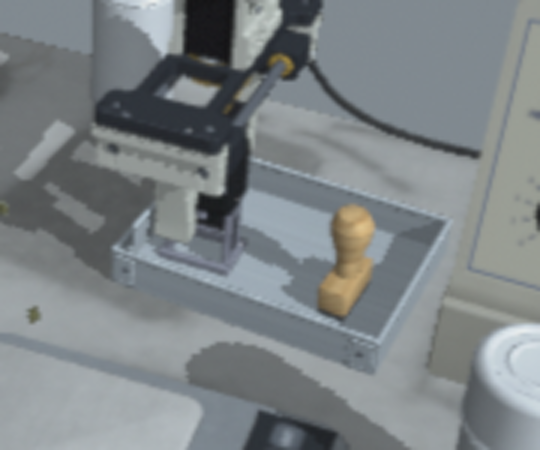

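The fingers straddle the black head, one of them on the near side at (178,210). I centre by a few millimetres and close.

Request:
move_arm --commands '[[[0,-0.35,-0.25,-0.006],[0,0,0,0],[0,0,0,0]]]'

```text
clock: 3.2
tool_pos: [0.4392, -0.2119, 0.0565]
orientation: [174.7, 89.9, -4.6]
force: [-0.1, -0.1, -0.3]
opening: 0.0873
```

Request:
move_arm --commands '[[[0,0,0,0],[0,0,0,0],[0,0,0,0],[0,0,0,0],[0,0,0,0],[0,0,0,0],[0,0,0,0],[0,0,0,0]]]' --jaw 2.5

```text
clock: 4.0
tool_pos: [0.4385, -0.212, 0.0555]
orientation: [-15.3, 90.0, 165.4]
force: [-0.2, -0.3, 0.9]
opening: 0.0336
```

Request:
move_arm --commands '[[[-1.0,0,0,0],[-2.0,0,0,0],[-3.0,0,0,0],[-3.0,0,0,0],[-2.0,0,0,0],[-1.0,0,0,0],[0,0,0,0]]]'

```text
clock: 4.7
tool_pos: [0.4391, -0.212, 0.1769]
orientation: [176.4, 89.9, -2.9]
force: [0.6, 0.2, -2.5]
opening: 0.0343
```

```bash
python3 - <<'E'
from h import *
from plant import *
p,d=snapshot("scene");o=get_obs();print(o["tool_pos"],o["orientation"],o["force"],o["opening"],o["joint_pos"])
a=cv2.resize(p[130:300,280:480],None,fx=3,fy=3,interpolation=2)
cv2.imwrite("pics/g2.png",a[:,:,::-1])
E
```

```text
[ 0.43835514 -0.21185417  0.17554438] [-147.67219745   89.96126935   33.00192656] [-0.18232451 -0.01740771 -3.51007435] 0.0338238469997312 [-2.61277901e+00  5.09498991e+00 -2.67145284e+01 -2.65493480e-02
 -5.81589983e+01  3.30090330e+00]
```

View pics/g2.png

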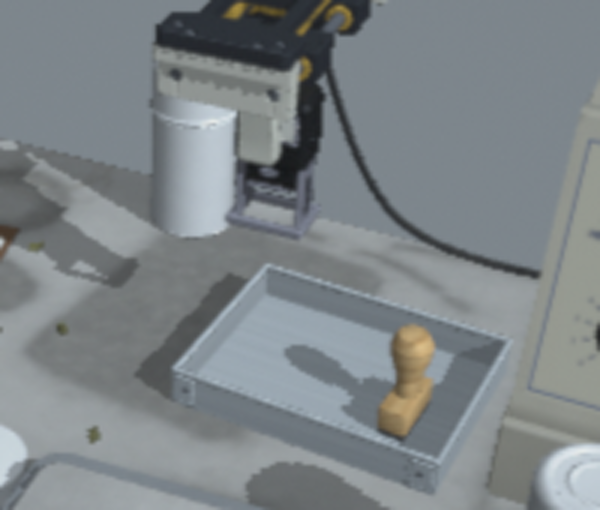

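Request:
move_arm --commands '[[[0,-1.5,0,0],[0,-3.0,0,0],[0,-4.0,0,0],[0,-4.5,0,0],[0,-4.5,0,0],[0,-4.0,0,0],[0,-3.0,0,0],[0,-1.5,0.05,0]]]'

```text
clock: 5.55
tool_pos: [0.434, 0.0499, 0.1741]
orientation: [19.1, 89.9, -160.1]
force: [0.4, -0.9, -2.2]
opening: 0.0338
```

Request:
move_arm --commands '[[[0,0,0,-0.06],[0,0,0,-0.06],[0,0,0,-0.06],[3.0,0,0,0],[3.0,0,0,0],[1.5,0,0,0],[0,0,0,0],[0,0,0,0]]]'

```text
clock: 6.35
tool_pos: [0.4345, 0.0477, 0.1]
orientation: [24.9, 89.9, -144.1]
force: [0.4, 0.1, -1.5]
opening: 0.0341
```

```bash
python3 - <<'E'
from h import *
from plant import *
p,d=snapshot("scene");o=get_obs();print(o["clock"],o["tool_pos"],o["orientation"],o["orientation"][2]-o["orientation"][0],o["force"],o["opening"])
a=cv2.resize(p[160:270,170:300],None,fx=5,fy=5,interpolation=2)
cv2.imwrite("pics/b1.png",a[:,:,::-1])
# box lines in the scene image: fitted-corner prediction
c=calibration("scene");W=np.array([[455.4,86.1],[468.3,20.4],[414.1,9.5],[401.1,75.5]])/1000
Q=(np.c_[W,np.full(4,.0055)]-c["T"][:3,3])@c["T"][:3,:3]
print((np.c_[Q[:,0]/-Q[:,2],-Q[:,1]/-Q[:,2]]*c["mtx"][0,0]+c["mtx"][:2,2]-[170,160])*5)
E
```

```text
6.4 [0.43509727 0.04798617 0.10072229] [  47.76470578   89.97335933 -121.22427022] -168.98897599876068 [-0.45959509  0.55855533 -1.57451044] 0.03393334297532488
[[384.51981631 259.36999628]
 [523.14367743 281.13044242]
 [479.97439693 349.7715212 ]
 [335.37355694 326.04659623]]
```

View pics/b1.png

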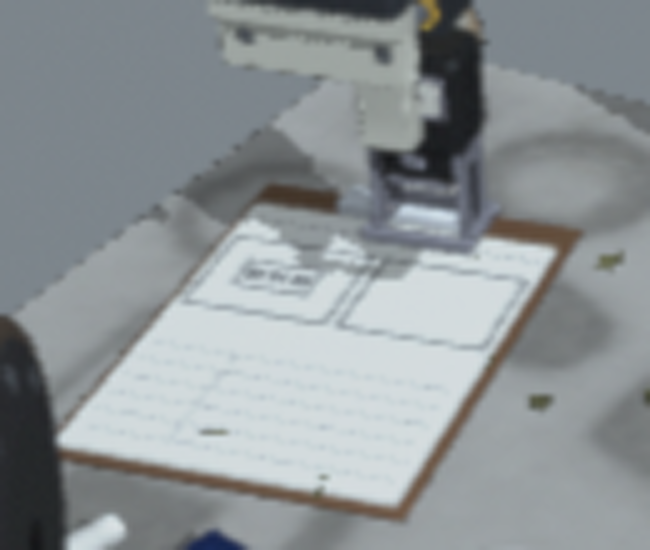

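The seen box corners (378,262), (526,280), (487,348) and (338,325) match the prediction to within about 1 mm. The stamp hangs level, so I lower it.

Request:
move_arm --commands '[[[1.5,0,0,0],[1.5,0,0,0],[0.7,0,0,0],[0.2,0,0,0],[0,0,0,0],[0,0,0,0]]]'

```text
clock: 7.0
tool_pos: [0.4354, 0.0482, 0.0623]
orientation: [-165.8, 89.9, 25.2]
force: [0.2, -0.8, -1.4]
opening: 0.034
```

```bash
python3 - <<'E'
from h import *
from plant import *
p,d=snapshot("scene");o=get_obs();print(o["clock"],o["tool_pos"],o["orientation"][2]-o["orientation"][0],o["force"],o["opening"])
a=cv2.resize(p[170:250,195:300],None,fx=7,fy=7,interpolation=2)
cv2.imwrite("pics/b2.png",a[:,:,::-1])
E
```

```text
7.05 [0.43541219 0.04824782 0.06224285] 191.0100417028331 [ 0.72524343 -0.32683768 -2.47788225] 0.03419504082802942
```

View pics/b2.png

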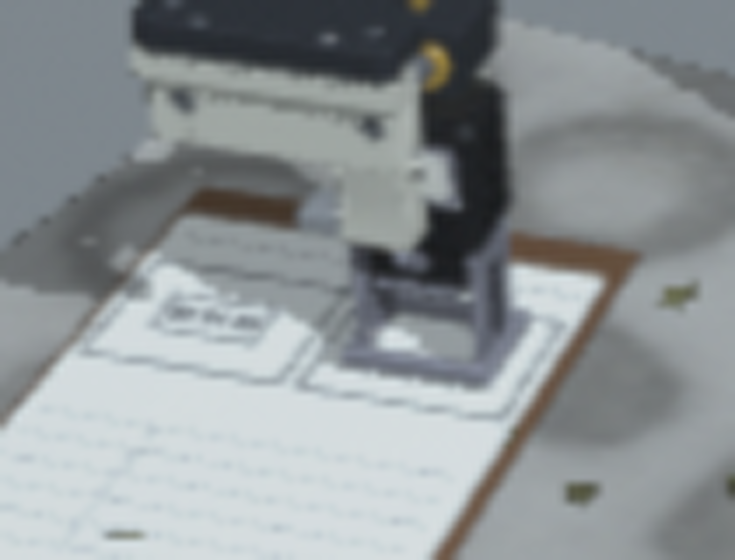

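The stamp is level about 3 mm above the paper. The foot front edge runs (342,362)-(492,385) inside the box front line (302,383)-(505,417). I apply a 1 mm correction and touch down.

Request:
move_arm --commands '[[[0,-0.1,0.1,0],[0.2,0,0,0],[0.2,0,0,0],[0,0,0,0]]]'

```text
clock: 7.45
tool_pos: [0.434, 0.0489, 0.0577]
orientation: [-167.0, 90.0, 24.0]
force: [-1.5, 0.8, 2.7]
opening: 0.0338
```

Request:
move_arm --commands '[[[0.4,0,0,0],[0.4,0,0,0],[0.4,0,0,0],[0,0,0,0],[0,0,0,0]]]'

```text
clock: 7.95
tool_pos: [0.434, 0.0489, 0.0455]
orientation: [177.3, 90.0, 8.4]
force: [-2.4, 0.7, 5.6]
opening: 0.0338
```

Request:
move_arm --commands '[[[0.4,0,0,0],[0.4,0,0,0],[0.2,0,0,0],[0,0,0,0],[0,0,0,0]]]'

```text
clock: 8.45
tool_pos: [0.4341, 0.049, 0.0357]
orientation: [-178.2, 90.0, 12.9]
force: [-3.4, 1.3, 8.7]
opening: 0.0338
```

Request:
move_arm --commands '[[[0.1,0,0,0],[0,0,0,0],[0,0,0,0]]]'

```text
clock: 8.75
tool_pos: [0.4341, 0.0489, 0.0349]
orientation: [-178.7, 90.0, 12.3]
force: [-3.6, 1.4, 12.0]
opening: 0.0337
```

Request:
move_arm --commands '[[[0.1,0,0,0],[0,0,0,0],[0,0,0,0]]]'

```text
clock: 9.05
tool_pos: [0.4341, 0.0489, 0.0348]
orientation: [173.0, 90.0, 4.1]
force: [-9.0, 1.1, 26.4]
opening: 0.0333
```

The arm is firmly on the stop: force jumped to 26 N with no further travel. Now I let it rise.

Request:
move_arm --commands '[[[-0.4,0,0,0],[-0.5,0,0,0],[-0.5,0,0,0],[-0.5,0,0,0],[-0.5,0,0,0],[0,0,0,0],[0,0,0,0]]]'

```text
clock: 9.75
tool_pos: [0.4341, 0.0489, 0.0576]
orientation: [-166.6, 90.0, 24.4]
force: [0.8, 0.7, 3.4]
opening: 0.0338
```

Request:
move_arm --commands '[[[-0.3,0,0,0],[-1.0,0,0,0],[-2.0,0,0,0],[-3.0,0,0,0],[-3.0,0,0,0],[-3.0,0,0,0],[-1.0,0,0,0],[0,0,0,0]]]'

```text
clock: 10.55
tool_pos: [0.4341, 0.049, 0.1917]
orientation: [-154.5, 89.9, 36.5]
force: [0.5, 0.1, -3.4]
opening: 0.0337
```

```bash
python3 - <<'E'
from h import *
from plant import *
p,d=snapshot("scene");o=get_obs();print(o["clock"],o["tool_pos"],o["orientation"][2]-o["orientation"][0],o["force"],o["opening"])
a=cv2.resize(p[120:250,190:300],None,fx=5,fy=5,interpolation=2)
cv2.imwrite("pics/b3.png",a[:,:,::-1])
E
```

```text
10.6 [0.433254   0.04870994 0.19020629] 190.98039876843984 [-1.06979221  0.3393292  -2.24291689] 0.034136838254907424
```

View pics/b3.png

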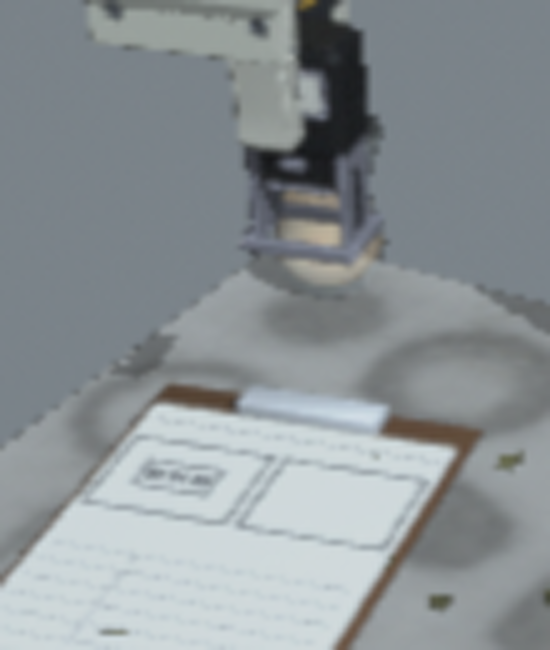

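The box at (335,502) shows no visible impression, though stroke and force said the stop was reached. I check this numerically in both views before going on.

```bash
python3 - <<'E'
from h import *
from plant import *
W=np.array([[455.4,86.1],[468.3,20.4],[414.1,9.5],[401.1,75.5]])/1000
W=W.mean(0)+(W-W.mean(0))*.8
for n in("scene","top"):
    c=calibration(n);Q=(np.c_[W,np.full(4,.0055)]-c["T"][:3,3])@c["T"][:3,:3]
    q=np.c_[Q[:,0]/-Q[:,2],-Q[:,1]/-Q[:,2]]*c["mtx"][0,0]+c["mtx"][:2,2]
    H=cv2.getPerspectiveTransform(np.float32(q),np.float32([[0,0],[24,0],[24,20],[0,20]]))
    a=cv2.imread(f"pics/{n}0.png");p,d=snapshot(n);np.save(f"pics/{n}9.npy",d);b=p[:,:,::-1].copy();cv2.imwrite(f"pics/{n}9.png",b)
    for i in(a,b):
        w=cv2.warpPerspective(i,H,(24,20)).astype(int);print(n,w.mean((0,1)).round(1),w.std((0,1)).round(1),w.min((0,1)))
o=get_obs();z0=o["tool_pos"]
# stamp in hand, scene cloud: points near TCP axis, below the TCP
C=cloud("scene",np.load("pics/scene9.npy"));C=C[(np.hypot(C[...,0]-z0[0],C[...,1]-z0[1])<.045)&(C[...,2]<z0[2]+.09)&(C[...,2]>z0[2]-.08)]
a=np.radians(11);L=C-z0;xs=L[:,0]*np.cos(a)+L[:,1]*np.sin(a);ys=-L[:,0]*np.sin(a)+L[:,1]*np.cos(a)
for lo in np.arange(-.07,.05,.006):
    s=(L[:,2]>=lo)&(L[:,2]<lo+.006)
    f=s&(abs(ys)<.012)
    print(round(lo*1000),s.sum(),"x(mid) mm",np.round(np.percentile(xs[f]*1000,[5,50]) if f.any() else [],1),"y",np.round(np.percentile(ys[s]*1000,[3,97]) if s.any() else [],1))
E
```

```text
scene [227.8 225.8 218.4] [0.5 0.6 0.7] [226 223 216]
scene [218.5 216.  206.9] [0.7 0.5 0.6] [216 213 203]
top [198.8 196.6 192.9] [0.8 0.9 0.8] [196 194 190]
top [95.  91.2 88.6] [73.4 74.1 73.1] [22 19 19]
-70 0 x(mid) mm [] y []
-64 0 x(mid) mm [] y []
-58 0 x(mid) mm [] y []
-52 81 x(mid) mm [-20.9 -16. ] y [-27.8  19.1]
-46 109 x(mid) mm [-21.6 -13.4] y [-27.8  19.2]
-40 30 x(mid) mm [] y [-24.   17.2]
-34 30 x(mid) mm [] y [-25.2  17.5]
-28 34 x(mid) mm [-12.1 -11. ] y [-24.7  16.5]
-22 67 x(mid) mm [-12.6 -10.7] y [-24.4  16.5]
-16 61 x(mid) mm [-16.1 -13.5] y [-24.5  17.2]
-10 49 x(mid) mm [-15.4 -13.6] y [-24.6  15.6]
-4 34 x(mid) mm [-17.4 -16.1] y [-27.   -6.7]
2 55 x(mid) mm [-33.2 -31.7] y [-27.3  10.6]
8 70 x(mid) mm [-34.2 -32. ] y [-27.3   8.3]
14 65 x(mid) mm [-34.5 -31.6] y [-27.2   7.4]
20 84 x(mid) mm [-34.8 -32.5] y [-27.6   9.7]
26 69 x(mid) mm [-35.4 -33.8] y [-27.5   8.5]
32 89 x(mid) mm [-37.  -34.4] y [-27.3   8.1]
38 132 x(mid) mm [-37.6  -5.8] y [-25.3   5.4]
44 0 x(mid) mm [] y []
```

Nothing protrudes from the frame at fingertip height, so what the arm met was the head's own stop: stroke about 24 mm, the spring force as specified, then a hard rise. The paper shows no ink, which the simulator apparently does not draw, and a second press would risk a double impression. I return the stamp to the tray.

Request:
move_arm --commands '[[[0,0,0,0.06],[0,0,0,0.06],[0,0,0,0.06],[0,1.0,0,0],[0,2.0,0,0],[0,3.5,0,0],[0,4.5,0,0],[0,4.5,0,0]]]'

```text
clock: 11.5
tool_pos: [0.4347, -0.1079, 0.1896]
orientation: [5.3, 89.9, -173.8]
force: [1.6, -0.6, -2.5]
opening: 0.0338
```

Request:
move_arm --commands '[[[0,4.0,0,0],[0,3.0,0,0],[0,2.0,-0.2,0],[0,1.0,0,0],[0,0.5,0,0],[0,0,0,0],[0,0,0,0]]]'

```text
clock: 12.2
tool_pos: [0.4387, -0.2106, 0.1903]
orientation: [-25.4, 90.0, 155.4]
force: [-0.4, -0.0, -2.2]
opening: 0.0336
```

Request:
move_arm --commands '[[[3.0,0,0,0],[4.0,0,0,0],[3.5,0,0,0],[1.5,0,0,0],[0.8,0,0,0],[0.4,0,0,0],[0.2,0,0,0],[0,0,0,0]]]'

```text
clock: 13.0
tool_pos: [0.4395, -0.2111, 0.0573]
orientation: [172.8, 89.9, -6.5]
force: [0.4, -0.3, -1.8]
opening: 0.0339
```

Request:
move_arm --commands '[[[0.1,0,0,0],[0,0,0,0],[0,0,0,0]]]'

```text
clock: 13.3
tool_pos: [0.439, -0.2113, 0.0559]
orientation: [174.6, 90.0, -4.7]
force: [-0.8, -0.7, -2.3]
opening: 0.0335
```

Request:
move_arm --commands '[[[0.1,0,0,0],[0,0,0,0],[0,0,0,0]]]'

```text
clock: 13.6
tool_pos: [0.4391, -0.2113, 0.0549]
orientation: [164.1, 90.0, -15.2]
force: [-1.3, 1.6, 2.7]
opening: 0.034
```

Contact. That puts the paper contact at about 0.0587, so the press stroke was 23.9 mm, which fits. I open and retreat.

Request:
move_arm --commands '[[[0,0,0,0],[0,0,0,0],[0,0,0,0],[0,0,0,0],[0,0,0,0],[0,0,0,0]]]' --jaw 7.5

```text
clock: 14.2
tool_pos: [0.4389, -0.2112, 0.0545]
orientation: [-11.3, 90.0, 169.4]
force: [-0.2, 0.3, -0.8]
opening: 0.0733
```

Request:
move_arm --commands '[[[-1.0,0,0,0],[-3.0,0,0,0],[-4.5,0,0,0],[-4.5,0,0,0],[-4.5,0,0,0],[-3.0,0,0,0],[0,0,0,0],[0,0,0,0]]]'

```text
clock: 15.0
tool_pos: [0.4389, -0.2111, 0.2607]
orientation: [-176.3, 89.9, 4.4]
force: [-0.2, 0.1, -0.1]
opening: 0.0747
```

```bash
python3 - <<'E'
from h import *
from plant import *
p,d=snapshot("scene");o=get_obs();print(o["clock"],o["tool_pos"],o["force"],o["opening"])
cv2.imwrite("pics/f.png",cv2.resize(p[180:330,180:460],None,fx=2.8,fy=2.8,interpolation=2)[:,:,::-1])
C=cloud("scene",d)
q=(abs(C[...,0]-.438)<.04)&(abs(C[...,1]+.212)<.05)&(C[...,2]>.085)&(C[...,2]<.11);print("head",np.median(C[q][:,2]),rect(C[q]))
E
```

```text
15.05 [ 0.43836767 -0.21102045  0.25955258] [ 0.06322927 -0.88606439 -0.49464457] 0.07476002746718506
head 0.09508100158020444 (array([ 435.2, -215. ]), array([34.9, 48.2]), 2.2)
```

View pics/f.png

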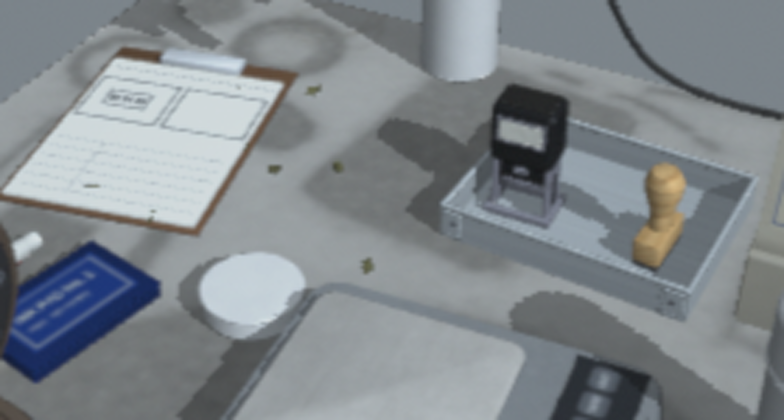

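The stamp stands upright in the tray at (525,155), with its head up (top at 0.095 m) and its window to the front. The wooden stamp is untouched at (660,215), and no new marks show on the form.

```bash
python3 -c "from plant import close_job;print(close_job())"
```

```text
the job is handed in; nothing more can be done
None
```

I stamped the empty box once and put the stamp back upright in the tray, but no ink shows on the form in the camera images. I handed the job in at about 15 s of the 48 s allowed.

- **Placing:** I set the stamp in the right-hand, empty box with its window away from the clip. It was centred to within about 2 mm and turned to match the box to within about 0.2°.
- **Pressing:** The head went down about 24 mm with the spring force you gave. The force then jumped from 12 to 26 N with no further travel, so I take it as being on its stop. It then rose again.
- **Last checks:** The stamp stands upright in the tray with its head fully up (top at 95 mm). The wooden stamp has not moved, and the gripper is clear of everything.
- **What disagreed:** With no ink mark to see, the full press rests only on the travel and force readings. I assumed the simulator does not draw ink, and I did not press again because that could have made a double impression.

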